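Roll a steel bar into the V-block and home against its end stop

ROBOT

A 6-joint arm with a two-finger parallel gripper is mounted at the origin on a cart in front of the work surface, level with it; the furniture and walls round the work are solid. World frame = base frame: x ahead of the robot, y to its left, z up, the work surface at z = 0. Lengths are in m, angles in degrees, forces in N, time in s.
With the tool pointing down it reaches from about 0.325 to 0.775 m from the base axis. Payload 5.5 kg.
Tool frame: the origin (TCP) lies at the centre of the arm's flange, where the gripper is bolted on; the fingertips stand 182 mm ahead of it and the grasp point (between the pads) lies 163 mm ahead of it; z points along the fingers, y is the line along which they close (so a half turn about z gives the same grasp; the last joint's range is limited). The gripper opens to 88 mm and grips with 3 to 60 N. Pads are 20 mm wide; open, the fingers measure 115 mm over their backs; the gripper's body (75 mm by 178 mm) begins 61 mm behind the grasp point.
Start: joints at [73.814, 5.22, 70.514, -0, 104.267, -3.249], TCP at [0.134, 0.585, 0.405] pointing down, gripper open.
Joint ranges: [-164.24, 164.24], [-49.07, 125.15], [9.68, 141.18], [-86.29, 266.29], [3.28, 154.24], [-151.56, 151.56]. Speed limits (degrees/s): [147.25, 147.25, 172.46, 180, 180, 180].

INTERFACE

Orientations are given as [roll, pitch, yaw] about the fixed x, y, z axes, in that order (R = Rz(yaw) Ry(pitch) Rx(roll)).
In Python, from station import r gives the robot as it stands. The module is installed in compiled form; this text tells all that it offers. Calls block until the motion is done:
- r.reach(position, orientation): joint-space move of the TCP to a pose.
- r.servo_line(position, rotation=None, speed=0.15): straight line of the TCP; rotation=None keeps the orientation; speed is the mean speed in m/s.
- r.move_joints(angles): joint-space move.
- r.let_go() and r.grab(squeeze=None): open the fingers fully, or close them until they stop; squeeze is the grip in N (None keeps the last).
- r.wait(seconds).
- r.inverse_kinematics(position, orientation): joint angles nearest the present ones, or None.
- r.sense(): the state.
- r.snapshot(name): name is "side" or "top"; returns a dict with "frame" (480x640x3 uint8, red, green, blue), "fx", "fy", "cx", "cy" (pixels), "R" (3x3) and "t" (3): a world point X has camera coordinates R X + t. Camera axes: x right, y down, z forward; pixel columns grow to the right and rows downward; lengths in m; the calibration is good to about 2 mm. A picture is of the moment at which its call begins. There is no depth.
A pose or a line that the arm cannot do raises r.IKError and nothing moves.
- r.hand_in(): hands the job in; it is judged then, once.
The state is a dict: "clock": time; "joints": joint angles; "joint_vel": joint speeds; "joint_torque": joint torques, N m; "tcp_pos": TCP position; "orientation": TCP orientation; "contact_force": force on the tool from outside, world axes, zero at the start; "torque": the same for the moment, N m; "opening": finger opening in m; "gripper_force": force on a finger pad.
Only numpy, scipy, OpenCV 4.12 (cv2) and the standard library are available. Lean on these libraries where they do the work, as an engineer would, in place of code of your own. Each camera call takes 0.05 s, during which the arm holds its last target. There are 200 camera calls.

TASK

Roll the round steel bar along the bench by its side, up the ramp and into the groove of the V-block, then push on the bar's far end with a fingertip to slide it along the groove until its near end is home against the block's end stop. Only push the bar: do not pinch it, lift it or carry it. Leave it lying still in the groove, let go of, and leave the other things on the bench as they are.

Things in the scene. Friction and masses are not known exactly. Their poses are not given: they have to be found in the camera images.
- bar: Loose smooth steel round bar, 0.3 to 0.6 kg, 32 mm thick, 140 mm long, a fine dark line round it near each end. It lies on the bench left (+y) of the V-block, 110 to 165 mm from the groove, within 0.1 rad of parallel to it, free to roll. Origin: its middle, on its axis (16 mm above the bench at the start). Its x axis runs along it, away from the robot; y and z turn as it rolls.
- vblock: Dark steel V-block, fixed, 125 mm long. Origin: on the bench under the bottom line of the groove, half-way along; x along the groove, away from the robot, y left to ramp and bar, z up. Profile (y, z mm): ramp from 69.5, 0 up to 19.5, 11; flat crest to 16.5, 11; flank down to groove bottom 0, 1.5; flank up to -26.5, 28; flat rail to -40.5, 28. A bar in the groove has its axis at y 2.6, z 21.5.
- vblock_crest (a point): Middle of the 3 mm wide flat crest between the V-block's ramp and its groove, 11 mm above the bench; axes as the V-block's. At the start the bar's middle is 22 to 47 mm further along +x than this point, so that, rolled straight over, the bar's near end clears the end stop by 15 to 40 mm.
- vblock_stop (a point): Point on the inner face of the end stop (block x = -62.5 mm), on the axis of a bar lying in the groove. The stop is an aluminium plate, 8 mm thick, 34 mm high, 58 mm wide, closing the groove's end nearest the robot. The bar home against it has its middle 70 mm and its far end 140 mm from this point along +x; the far end then stands 15 mm out of the block's open end.
- vial_1: Bystander, to be left alone: a small clear glass screw vial with a blue cap, 23 mm across, 52 mm tall, standing upright. Origin: centre of its underside.
- beaker_50: Bystander, to be left alone: a small empty glass beaker, 46 mm across, 56 mm tall, standing upright. Origin: centre of its underside.
- electrical_tape: Bystander, to be left alone: a small roll of black tape, 59 mm across, 19 mm high, lying flat. Origin: centre of its underside.
- tube_cutter: Bystander, to be left alone: a small yellow tubing cutter with a black knob, 24x75x14 mm, lying flat. Origin: centre of its underside.
- pen_1: Bystander, to be left alone: a thin white and green pen, 145 mm long, lying flat beside the notebook, pointing away from the robot. Origin: centre of its underside.
- screwdriver: Bystander, to be left alone: a screwdriver with an orange handle, 180 mm long, 24 mm high, lying flat. Origin: centre of its underside.

How it is judged:
By the outcome, as a careful person would: the job done as asked, in the order asked, and still so for the second after the job is handed in, with the robot touching nothing.
It also fails if it takes over 56 s, if anything falls off the work surface, if the arm or the gripper's body presses on something with over 40 N, if the wrist force passes 120 N, or if a joint passes its speed limit or range.

## Working session

There is one attempt and no reset: what is moved stays moved. The work goes in short steps, each a Python script; the robot and the scene stay as the last script left them, time stands still between calls to the robot, and variables do not carry over. Pictures are saved under pics/ and viewed, at most 10 in all, crops included, and the job is handed in when it is done.

```bash
mkdir -p pics
python3 - <<'E'
from station import r
import cv2,numpy as np
for n in("top","side"):
    s=r.snapshot(n); cv2.imwrite(f"pics/{n}0.png",s["frame"][:,:,::-1]); np.savez(f"{n}.npz",**s)
    print(n,s["fx"],s["cx"],s["cy"],(-np.array(s["R"]).T@s["t"]).round(3),np.array(s["R"]).round(3).tolist())
s=r.sense();print(s["clock"],s["orientation"],s["opening"])
E
```

```text
top 521.851350358454 311.60387498264737 247.1664683030642 [0.302 0.044 1.309] [[-0.01, -1.0, -0.011], [-0.982, 0.012, -0.188], [0.188, 0.009, -0.982]]
side 478.61563470620536 326.2444121810784 241.71651696034576 [0.266 0.789 0.753] [[-0.931, -0.364, -0.005], [-0.238, 0.617, -0.75], [0.276, -0.697, -0.661]]
0.1 [-1.79901127e+02 -7.12238190e-03  1.67061293e+02] 0.08753325346572623
```

View pics/top0.png

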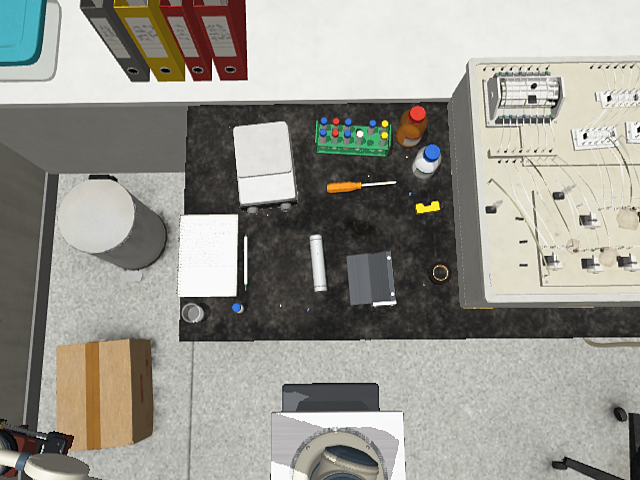

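View pics/side0.png

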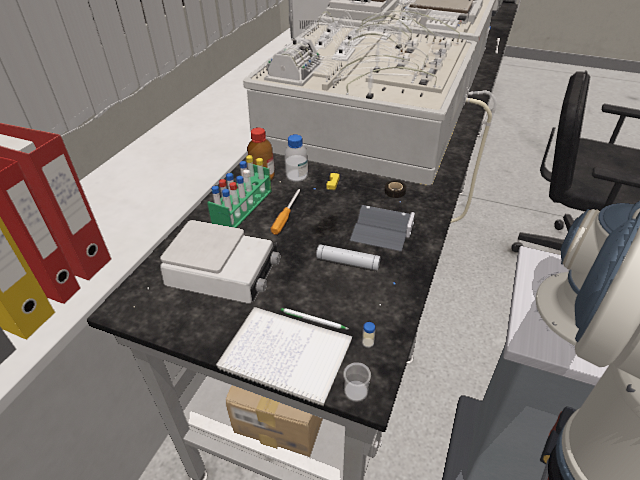

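The top view shows the bar at about (318,263) and the block at (372,278), with its stop at (384,303). The screwdriver is beyond them at (360,186), the cutter at (428,208) and the tape at (440,272). I'll zoom in on bar and block.

Run:
```python
import cv2
a=cv2.imread("pics/top0.png")[220:320,300:410]
cv2.imwrite("pics/c1.png",cv2.resize(a,None,fx=6,fy=6,interpolation=cv2.INTER_CUBIC))
```

```text
(no output)
```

View pics/c1.png

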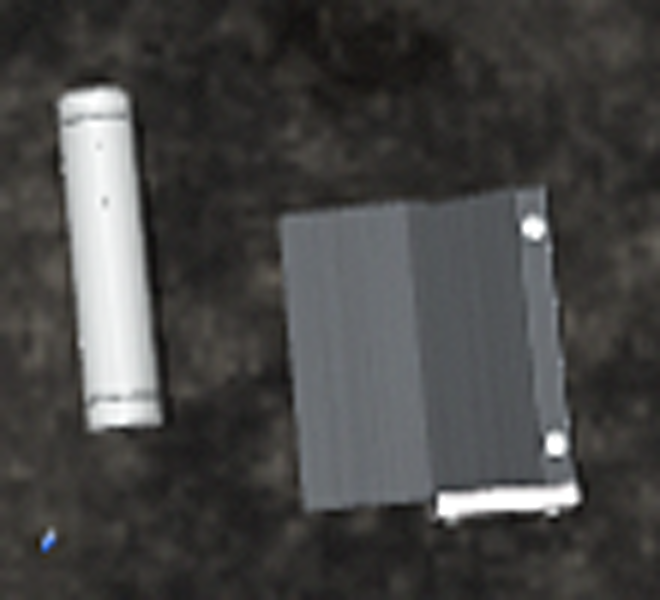

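```bash
cat > h.py <<'E'
import numpy as np
from scipy.optimize import least_squares
S={n:dict(np.load(n+".npz")) for n in("top","side")}
def proj(P,s):
    c=np.atleast_2d(P)@s["R"].T+s["t"]
    return np.c_[s["fx"]*c[:,0]/c[:,2]+s["cx"],s["fy"]*c[:,1]/c[:,2]+s["cy"]]
def pose(p,L):
    c,s=np.cos(p[2]),np.sin(p[2]); L=np.array(L)
    return np.c_[p[0]+c*L[:,0]-s*L[:,1],p[1]+s*L[:,0]+c*L[:,1],L[:,2]]
def fit(L,uv,x0,s):
    f=least_squares(lambda p:(proj(pose(p,np.array(L)/1e3),s)-uv).ravel(),x0)
    return f.x,f.fun.reshape(-1,2)
E
python3 - <<'E'
from h import *
crop=lambda a:(np.array(a,float)+.5)/6-.5+[300,220]
L=[[62.5,69.5,0],[-62.5,69.5,0],[62.5,18,11],[-62.5,18,11],[62.5,-40.5,28],[62.5,-26.5,28]]
p,e=fit(L,crop([[281,215],[304,511],[410,203],[432,500],[546,186],[515,195]]),[.4,-.05,0],S["top"]);print("block",p.round(4));print(e.round(2))
q,e=fit([[70,0,28],[-70,0,4],[68,16,16],[68,-16,16],[-70,16,16],[-70,-16,16]],crop([[95,88],[125,431],[59,105],[131,100],[87,420],[162,415]]),[.4,.05,0],S["top"]);print("bar",q.round(4));print(e.round(2))
c,s=np.cos(p[2]),np.sin(p[2]);d=q[:2]-p[:2];print("bar in block",[c*d[0]+s*d[1],-s*d[0]+c*d[1],q[2]-p[2]])
# bystanders roughly
for n,u in dict(sd_tip=(396,183),sd_h=(328,188),cutter=(428,208),tape=(440,272),pen0=(246,236),pen1=(244,290),vial=(238,308)).items():
    s_=S["top"];d=s_["R"].T@np.array([(u[0]-s_["cx"])/s_["fx"],(u[1]-s_["cy"])/s_["fy"],1]);o=-s_["R"].T@s_["t"];print(n,(o-d*o[2]/d[2]).round(3))
E
```

```text
block [ 0.4709 -0.1052  0.0529]
[[ 0.13  0.19]
 [ 0.06  0.03]
 [-0.76  0.14]
 [-0.27  0.19]
 [ 0.64  0.29]
 [ 0.2  -0.85]]
bar [0.5103 0.0407 0.0783]
[[-0.08 -0.  ]
 [-0.06 -0.74]
 [-0.28 -0.51]
 [ 0.3  -0.79]
 [-0.11  1.15]
 [ 0.22  0.84]]
bar in block [np.float64(0.04708319421977834), np.float64(0.14368706195315575), np.float64(0.02543158568568192)]
sd_tip [ 0.72  -0.166  0.   ]
sd_h [0.709 0.012 0.   ]
cutter [ 0.652 -0.246  0.   ]
tape [ 0.485 -0.267  0.   ]
pen0 [0.584 0.224 0.   ]
pen1 [0.445 0.227 0.   ]
vial [0.4   0.242 0.   ]
```

The fit is good: block at (0.471,-0.105) with yaw 3.0°, bar in block frame at (47,144) mm. I'll push the side with the open fingers spread along the bar, so it stays parallel, in one slow rising line.

```bash
cat >> h.py <<'E'
B=np.array([.4709,-.1052]);yaw=.0529;Rb=np.array([[np.cos(yaw),-np.sin(yaw)],[np.sin(yaw),np.cos(yaw)]])
def W(x,y,z): # block-frame fingertip mm -> TCP world
    return [*(B+Rb@np.array([x,y])/1e3), .182+z/1e3]
OR=[180,0,90+np.degrees(yaw)]; OP=[180,0,np.degrees(yaw)]
E
python3 - <<'E'
from h import *; from station import r; import cv2
r.reach(W(46,186,90),OR); r.servo_line(W(46,186,8),speed=.12)
s=r.sense();print(s["clock"],s["tcp_pos"],s["orientation"],s["contact_force"])
r.servo_line(W(46,100,11),speed=.04); s=r.sense();print(s["clock"],s["contact_force"])
s=r.snapshot("top");cv2.imwrite("pics/t1.png",cv2.resize(s["frame"][200:330,270:430,::-1],None,fx=4,fy=4))
E
```

```text
3.2167 [0.50732545 0.08307546 0.19083788] [ 1.79926521e+02 -4.52774598e-03  9.30406813e+01] [ 1.15083632 -0.25152292  0.19589883]
5.5167 [1.07458302 1.19984132 0.28531073]
```

View pics/t1.png

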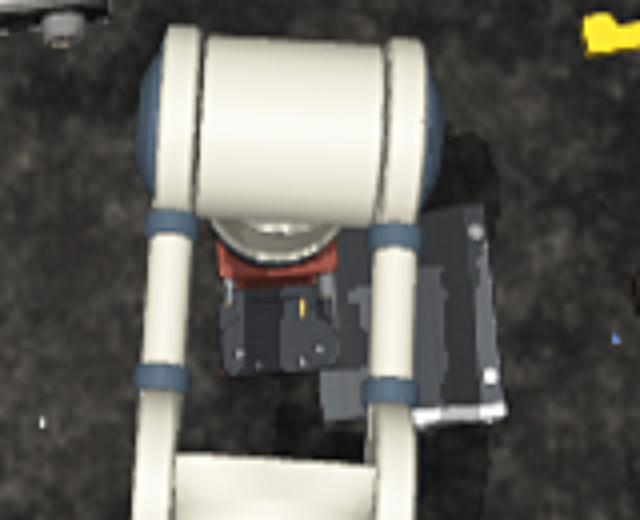

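The arm hides the bar in this top view. Continuing up the ramp, then checking from the side.

Run:
```python
from h import *; from station import r; import cv2
for y,z in((60,14),(45,16),(36,17)):
    r.servo_line(W(46,y,z),speed=.035); s=r.sense();print(s["clock"],s["contact_force"].round(2) if hasattr(s["contact_force"],"round") else s["contact_force"])
r.wait(.4)
s=r.snapshot("side");cv2.imwrite("pics/s1.png",cv2.resize(s["frame"][160:290,290:450,::-1],None,fx=4,fy=4))
```

```text
6.8667 [-1.    1.05  0.43]
7.45 [-0.95  0.52  0.34]
7.8583 [-0.46  0.42 -0.27]
```

View pics/s1.png

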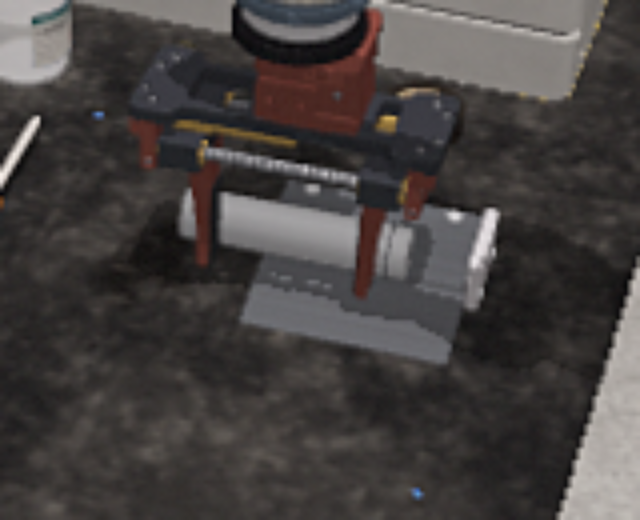

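Side view: the bar lies beyond the crest, in front of both fingers, with its near end at about (400,250) short of the stop at (485,260). Now I'll back off, go round to the far end and look.

Run:
```python
from h import *; from station import r; import cv2
r.servo_line(W(46,44,18),speed=.05); r.servo_line(W(46,44,90),speed=.2)
r.reach(W(150,3,90),OP); r.grab(20); r.servo_line(W(145,2.6,11),speed=.12)
s=r.sense();print(s["clock"],s["contact_force"],s["opening"],s["tcp_pos"])
s=r.snapshot("side");a=s["frame"][160:290,290:450,::-1]; t=r.snapshot("top")["frame"][200:330,290:450,::-1]
cv2.imwrite("pics/s2.png",cv2.resize(np.vstack([a,t]),None,fx=2.3*2,fy=2.3)if 0 else cv2.resize(np.hstack([a,t]),None,fx=2.5,fy=2.5))
```

```text
12.6583 [-0.01260861  0.02794919  0.3937091 ] 0.0006379698315400138 [ 0.61586897 -0.09500362  0.19388289]
```

View pics/s2.png

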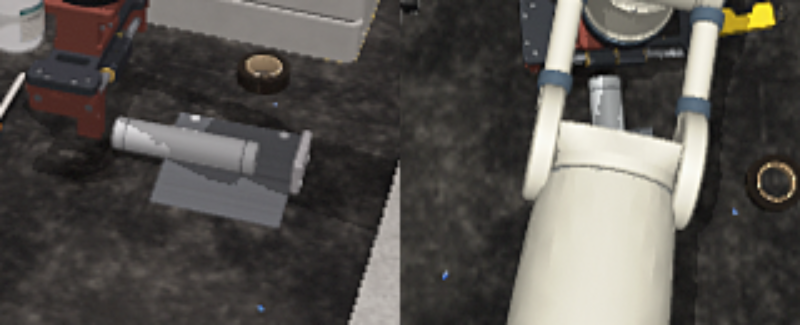

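The bar lies in the groove (near end at about (250,155) in the left half, short of the stop at (302,160)), with the closed fingers behind its far end. Now sliding it home with force checks.

Run:
```python
from h import *; from station import r; import cv2
def f(): return float(np.array(r.sense()["contact_force"])[0])
for x in(115,105,97,93): r.servo_line(W(x,2.6,11),speed=.03); print(x,round(f(),2))
x=93
while x>82 and f()<12:
    x-=.5; r.servo_line(W(x,2.6,11),speed=.015); print(x,round(f(),2))
print(r.sense()["clock"])
```

```text
115 0.39
105 0.02
97 1.09
93 -0.8
92.5 0.55
92.0 3.04
91.5 2.05
91.0 2.31
90.5 4.01
90.0 5.52
89.5 7.41
89.0 8.33
88.5 9.77
88.0 11.16
87.5 13.11
17.8417
```

Run:
```python
from h import *; from station import r; import cv2
r.servo_line(W(86,2.6,11),speed=.015); r.wait(.3); s=r.sense(); print(s["contact_force"],s["tcp_pos"],W(86,2.6,11))
r.servo_line(W(110,2.6,11),speed=.06); r.servo_line(W(115,2.6,100),speed=.2)
r.move_joints([60,*r.sense()["joints"][1:]]); r.wait(.5); print(r.sense()["clock"])
for n in("top","side"):
    q=r.snapshot(n); np.savez(n+"2.npz",**q)
    c={"top":(215,335),"side":(330,180)}[n]
    a=q["frame"][c[1]:c[1]+90,c[0]:c[0]+100] if n=="side" else q["frame"][225:315,335:435]
    cv2.imwrite(f"pics/{n}3.png",cv2.resize(a[:,:,::-1],None,fx=6,fy=6,interpolation=cv2.INTER_CUBIC))
```

```text
[17.73371609  0.51504161 -2.94505152] [ 0.55933474 -0.09790981  0.19532439] [np.float64(0.556642220568729), np.float64(-0.09805635863558224), 0.193]
22.525
```

View pics/top3.png

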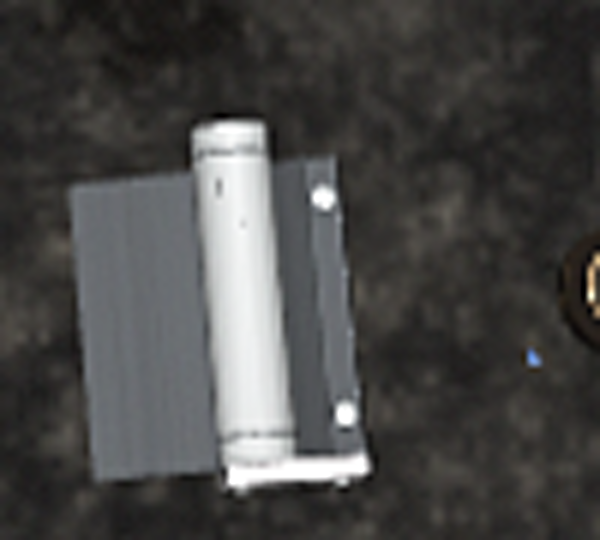

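View pics/side3.png

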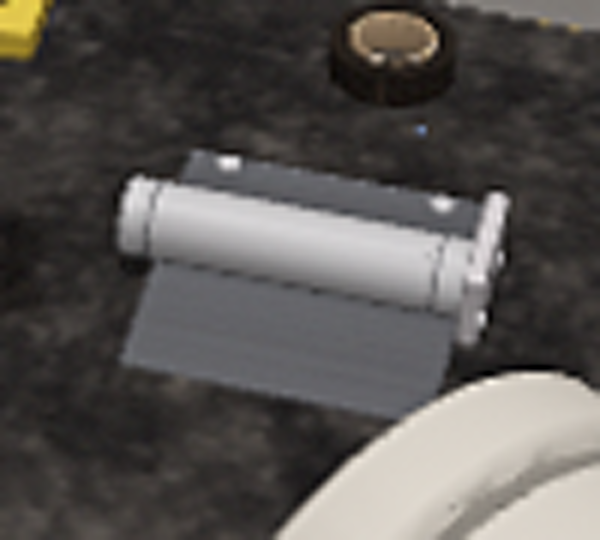

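Both views show the bar seated in the groove with its near end against the stop (top (258,462), side (470,280)). The robot is clear of it, and the 18 N stall also says it is home.

```bash
python3 -c "
from station import r
print(r.hand_in())"
```

```text
the job is handed in; nothing more can be done
None
```

I rolled the bar up the ramp into the groove and slid it home against the end stop. It was lying there untouched when I handed the job in at about 22.5 s; no verdict came back.

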